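Right the weighing beaker and hold the forceps at the set gap over it

TASK

Turn the upside-down steel beaker over so that it stands mouth up on its rubber mat, and let go of it. Then take the sprung forceps off their rest and squeeze them until the pin on the moving leg lines up with the collar on the crossbar, with both tips inside the outline of the beaker's mouth and just above the rim (within about 4 cm), and finish while holding them there steadily, gap and all: do not put them down. Never squeeze the tips shut, and leave the bottle, jar and dish where they are.

Things in the scene. Friction and masses are not known exactly. Their poses are not given: they have to be found in the camera images.
- mat: Fixed black rubber drying mat, 200 x 200 mm, 4 mm thick, flat on the bench. Origin: centre of its underside (on the bench, z 0); x and y along its edges, z up.
- beaker: Loose straight-sided round steel beaker, 54 mm outside diameter all along, 62 mm tall, wall 3 mm, floor 5 mm, about 130 g. Origin: centre of the outer face of its closed floor; z from the floor along its axis to the open mouth (rim at z 62 mm). It starts mouth down on the mat: z points down and the origin is on top, 66 mm above the bench.
- stand: Fixed forceps rest: black base plate 140 x 80 x 6 mm with two white cross bars (8 mm wide, tops 30 mm above the bench) 55 mm either side of its centre along x, with 10 mm upright lips at their ends (y +-37 mm). Origin: centre of its underside; x along the forceps lying on it, z up.
- forceps: Loose sprung steel forceps, 193 mm long, about 95 g, lying flat across the bars of the rest. Frame of the fixed left leg: origin at the legs' underside at the grip place, midway between the open legs, near the centre of mass; x to the tips (at +95 mm), y to the left leg, z up. Legs 10 mm tall, 3 mm thick. As it is squeezed this frame turns in the grip by about half the leg angle.
- grip (a point): Where to grip across the legs: the middle of the ribbed finger plates (30 mm long, 16 mm tall, as thick as the legs) over the forceps' origin, at half the legs' height (5 mm above the legs' underside), midway between the rest's bars, 85 mm from the hinge. Across the outside of the legs here: 26 mm open, 8.5 mm less per 0.1 rad of joint leg.
- leg (a joint): Angle (rad) of the moving right leg (-y side) about the butt end (x -85 mm): 0 open, grows as the tips close; inner tip gap = 36 mm - 180 mm x angle. Shut at 0.195; over 0.185 counts as squeezed shut. A spring opens it: 0.15 N m at 0 plus 3 N m per rad, so the squeeze at the grip place is 1.8 N at 0 and 3.5 N more per 0.1 rad.
- collar (a joint): Place (m, towards the forceps' +y) of the collar, a brass block 4 mm wide and 7 x 7 mm, on the crossbar: a 4 mm bar fixed to the left leg, crossing above the right leg at x +55 mm, top 16 mm above the underside. Stiff: stays as set, 0 to 0.011, new each time. At 0 the marked tip gap is about 23 mm (leg 0.073), at 0.011 9.5 mm (leg 0.148).
- pin (a point): Thin brass upright pin (2.4 mm thick, top 21 mm above the underside; this point at 18 mm) on the moving right leg, on the tip side of the crossbar, 146 mm from the hinge. It moves towards the left leg as the forceps are squeezed.
- collar_mark (a point): Point on the tip side of the collar, in the middle of its width, axes as the forceps' own. The gap is right when the pin stands in front of the collar: pin and this point at the same y in the forceps' frame.
- tip_left (a point): End of the fixed left leg, middle of its thickness and height (5 mm above the underside).
- tip_right (a point): End of the moving right leg, middle of its thickness and height.
- reagent: Bystander: amber reagent bottle, 72 mm diameter, 170 mm tall. Origin: centre of its underside.
- jar: Bystander: small white jar, 44 mm diameter, 50 mm tall. Origin: centre of its underside.
- dish: Bystander: small white ceramic bowl, 64 mm across, 25 mm tall. Origin: centre of its underside.
Not all that is in view belongs to the job. Leave any purple look-alike of the beaker alone.

How it is judged:
On the way, in this order (a step that is already met when the one before it is completed fails the run):
1. the beaker stands mouth up on the mat, let go (angle between beaker's own z axis and vertical below 0.1 rad and x of beaker in the frame of mat between -0.1 and 0.1 m and y of beaker in the frame of mat between -0.1 and 0.1 m and z of beaker in the frame of mat between 0.001 and 0.008 m and linear speed of beaker below 0.02 m/s and contact force between the fingers and beaker below 0.05 N), for 0.3 s.
2. the forceps are lifted clear of the rest in the fingers (contact force between the fingers and forceps above 0.5 N and contact force between forceps and stand below 0.05 N and contact force between forceps and beaker below 0.05 N and contact force between forceps and mat below 0.05 N and height (world z) of forceps above 0.045 m), for 0.2 s.
3. the pin lines up with the collar, tips over the beaker's mouth (y of pin in the frame of collar_mark between -0.002 and 0.002 m and velocity of joint leg between -0.1 and 0.1 rad/s and contact force between the fingers and forceps above 0.5 N and contact force between forceps and stand below 0.05 N and contact force between forceps and beaker below 0.05 N and contact force between forceps and mat below 0.05 N and horizontal distance between each of tip_left, tip_right and beaker below 0.024 m and z of tip_left in the frame of beaker between 0.064 and 0.112 m and z of tip_right in the frame of beaker between 0.064 and 0.112 m), for 0.2 s.
At the end, for the whole second after the job is handed in: Beaker upright (0.1 rad) on the mat, at rest, untouched. Forceps held by the fingers alone, clear of rest, mat and beaker; pin within 2 mm of the collar's middle and leg still (0.1 rad/s); both tips within 24 mm of the beaker's axis and 2 to 50 mm above its rim, through the last second (all of step 1 and all of step 3); the arm keeps its last pose, push and grip.
It fails at once if the tips are squeezed shut (value of joint leg above 0.185 rad).
It fails at once if a bystander is moved more than 30 mm (distance of any of reagent, jar, dish from where it was at the start of the episode above 0.03 m).
It also fails if it takes over 72 s, if anything falls off the work surface, if the arm or the gripper's body presses on something with over 40 N, if the wrist force passes 120 N, or if a joint passes its speed limit or range.

ROBOT

A 6-joint arm with a two-finger parallel gripper is mounted at the origin on the work surface. World frame = base frame: x ahead of the robot, y to its left, z up, the work surface at z = 0. Lengths are in m, angles in rad, forces in N, time in s.
With the tool pointing down it reaches from about 0.35 to 0.975 m from the base axis. Payload 4.9 kg.
Tool frame: the origin (TCP) lies on the centre line of the jaws, within the pads' length; the fingertips stand manip.tip_reach ahead of it and the grasp point (between the pads) is the TCP (manip.tip_reach is the distance from the TCP to the fingertips, in m); z points along the fingers, y is the line along which they close (so a half turn about z gives the same grasp; the last joint's range is limited). The gripper opens to 85 mm and grips with 20 to 120 N. Pads are 22 mm wide; open, the fingers measure 114 mm over their backs; the gripper's body (76 mm by 85 mm) begins 54 mm behind the grasp point. The pads swing forward as they close: fully open they stand 13 mm farther back than shut.
Start: joints at [1.218, 0.053, 1.613, -0, 1.476, -0.119], TCP at [0.145, 0.608, 0.25] pointing down, gripper open.
Joint ranges: [-3.01, 3.01], [-1.01, 2.22], [0.06, 2.58], [-1.02, 4.17], [0.09, 2.62], [-3.14, 3.14]. Speed limits (rad/s): [2.57, 2.57, 3.14, 3.14, 3.14, 3.14].

INTERFACE

Orientations are given as a unit quaternion [w, x, y, z].
In Python, from plant import manip gives the robot as it stands. The module is installed in compiled form; this text tells all that it offers.
- The arm moves only by the tool move_arm, never from a script. Its argument "rows" is a list of rows, each a list of 7 numbers: the shift along the tool's x, y, z in cm, then the turn, a rotation vector about the tool's x, y, z in degrees, then the opening, from -1 (shut) to 1 (fully open). In form: [[tx, ty, tz, ax, ay, az, jaw], ...]. A call has 1 to 20 rows; each row shifts and turns the commanded pose from where the row before left it, along the tool's axes as they then stand; what a row does not reach is not made up. A row lasts 1/12 s, in which the tool goes at most 41.7 mm and 7.16 degrees, less where a joint would pass 70% of its speed; a pose out of reach is approached as far as the arm can. A call is refused whole if a number of a shift passes 4.17 or a number of a turn 7.16, either way. A call with a gripper value outside its range is refused whole. The fingers move at their own pace and stop on an object; the grip force is fixed at half the most. Time passes only in rows, so rows that do not move let the fingers close. It gives the time, the measured TCP pose, the force, the opening and the grip force at its end, in the units of the state.
- manip.state(): the state, without advancing time (a new reading comes with each control period).
- manip.grab_frame(name): name is "side" or "top"; returns a dict with "img" (384x512x3 uint8, blue, green, red), "mtx" (3x3 intrinsics, pixels), "R" (3x3) and "t" (3): a world point X has camera coordinates R X + t. Camera axes: x right, y down, z forward; pixel columns grow to the right and rows downward; lengths in m; the calibration is good to about 2 mm. A picture is of the moment at which its call begins. There is no depth.
- manip.job_done(): hands the job in; it is judged then, once.
The state is a dict: "time": time; "joint_pos": joint angles; "joint_vel": joint speeds; "joint_efforts": joint torques, N m; "tool_pos": TCP position; "tool_rot": TCP orientation; "contact_force": force on the tool from outside, world axes, zero at the start; "ft_torque": the same for the moment, N m; "gripper_width": opening from 0.0 (shut) to 1.0 (fully open); "grasp_force": force on a finger pad.
Only numpy, scipy, OpenCV 4.12 (cv2) and the standard library are available. Lean on these libraries where they do the work, as an engineer would, in place of code of your own. Each camera call takes 0.05 s, during which the arm holds its last target. There are 200 camera calls.

## Working session

There is one attempt and no reset: what is moved stays moved. The work goes in short steps, Python scripts to look and compute and a tool call to move; the robot and the scene stay as the last step left them, time stands still between calls to the robot, and variables do not carry over. Pictures are saved under pics/ and viewed, at most 10 in all, crops included, and the job is handed in when it is done.

Besides the shell and the picture viewer there is one more tool, called after "Request:" by a JSON object that holds its "fn" and its "kwargs". move_arm: Moves the arm, as the interface text tells. Its arguments: {"type":"object","properties":{"rows":{"type":"array","items":{"type":"array","items":{"type":"number"}}}},"required":["rows"]}

```bash
mkdir -p pics
cat > h.py <<'E'
import numpy as np, cv2
from plant import manip
from scipy.spatial.transform import Rotation as Ro
def grab(n,save=None):
    f=manip.grab_frame(n)
    f={k:(np.array(v) if k!='img' else v) for k,v in f.items()}
    if save: cv2.imwrite('pics/'+save,f['img'])
    return f
def onplane(f,u,v,z):
    R,t=f['R'],f['t'].ravel(); C=-R.T@t
    d=R.T@np.linalg.inv(f['mtx'])@np.array([u,v,1.]); return C+d*(z-C[2])/d[2]
def proj(f,X):
    c=f['R']@np.array(X)+f['t'].ravel(); p=f['mtx']@c; return p[:2]/p[2]
E
python3 - <<'E'
from h import *
a=grab('top','top0.png');b=grab('side','side0.png')
for f in(a,b): print(-f['R'].T@f['t'].ravel(),f['R'].round(2).tolist(),f['mtx'].round(0).tolist())
s=manip.state();print(s, manip.tip_reach)
E
```

```text
[ 0.3918812  -0.03622365  1.10922173] [[0.01, -1.0, 0.0], [-0.98, -0.01, -0.17], [0.17, 0.0, -0.98]] [[410.0, 0.0, 258.0], [0.0, 410.0, 190.0], [0.0, 0.0, 1.0]]
[ 0.41908894 -0.82749093  0.89622139] [[0.98, -0.21, 0.0], [-0.16, -0.71, -0.68], [0.15, 0.67, -0.73]] [[419.0, 0.0, 251.0], [0.0, 419.0, 196.0], [0.0, 0.0, 1.0]]
{'time': 0.1, 'joint_pos': array([ 1.21802177e+00,  5.33102680e-02,  1.61417081e+00,  1.83240075e-05,
        1.47601022e+00, -1.19011706e-01]), 'joint_vel': array([ 0.00155724, -0.00222697, -0.0001698 , -0.00022275,  0.00088142,
       -0.00050538]), 'joint_efforts': array([-3.66280110e-04, -3.94900203e+01, -3.71363604e+01, -1.60820387e-04,
        3.88554996e-03,  4.25832255e-06]), 'tool_pos': array([0.1445903 , 0.60749388, 0.24916545]), 'tool_rot': array([-2.30735872e-04,  1.16616297e-01,  9.93176589e-01, -9.20903960e-04]), 'contact_force': array([ 0.00359474,  0.37997294, -0.09837858]), 'ft_torque': array([ 0.03764886,  0.04227954, -0.00456419]), 'grasp_force': 0.0, 'gripper_width': 0.9972853053325135} 0.019
```

View pics/top0.png

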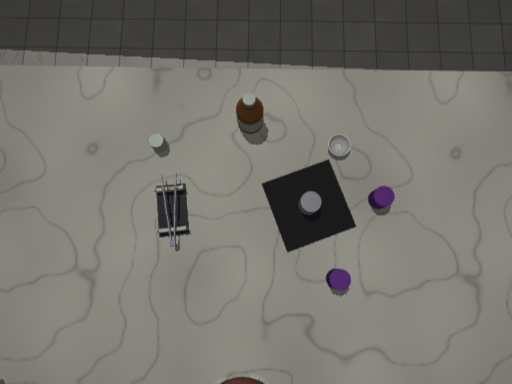

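View pics/side0.png

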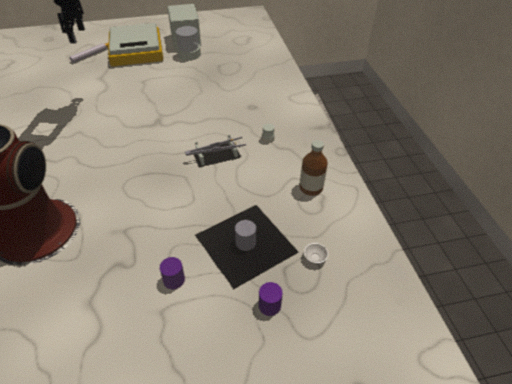

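The top view shows the beaker at about (310,202) on the mat, and the forceps on the rest at about (172,210) with their tips toward the image top (+x). The purple decoys are at (383,197) and (339,280), the dish at (339,147), the bottle at (250,112) and the jar at (156,141). The side view agrees. Next I measure.

Run:
```python
from h import *
a=grab('top');im=a['img'];g=im.max(2)
dark=(g<45).astype(np.uint8); dark[:80]=0; dark[340:]=0
n,l,s,c=cv2.connectedComponentsWithStats(dark)
for i in range(1,n):
    if s[i,4]>60:
        cn,_=cv2.findContours((l==i).astype(np.uint8),0,2); r=cv2.minAreaRect(np.vstack(cn))
        print(s[i],r); z=.004 if s[i,4]>2000 else .006
        P=np.array([onplane(a,u,v,z) for u,v in cv2.boxPoints(r)]);print(P.round(4).tolist(),P.mean(0).round(4))
def circ(lo,hi,box,z):
    m=np.zeros(g.shape,np.uint8);x,y,w,h=box
    m[y:y+h,x:x+w]=cv2.inRange(im,lo,hi)[y:y+h,x:x+w]
    cn,_=cv2.findContours(m,0,2);k=max(cn,key=cv2.contourArea);e=cv2.fitEllipse(k);print(e,onplane(a,*e[0],z).round(4))
print(im[202:206,290:330].max(2)[0], im[190:222,310].max(2))
np.set_printoptions(linewidth=200)
circ((110,110,110),(255,255,255),(295,187,30,35),.066)
C=im[165:255,140:205]; cv2.imwrite('pics/c1.png',cv2.resize(np.hstack([C]),None,fx=6,fy=6,interpolation=cv2.INTER_CUBIC))
```

```text
[ 263  160   92   91 4688] ((308.34246826171875, 204.74656677246094), (71.86326599121094, 72.21438598632812), 69.44395446777344)
[[0.6053, -0.0455, 0.004], [0.6797, -0.2324, 0.004], [0.4936, -0.2975, 0.004], [0.4233, -0.1151, 0.004]] [ 0.5505 -0.1726  0.004 ]
[165 191   9  36 142] ((169.0, 208.5), (35.0, 8.0), 90.0)
[[0.5809, 0.219, 0.006], [0.5813, 0.1972, 0.006], [0.4857, 0.1924, 0.006], [0.4854, 0.2139, 0.006]] [0.5333 0.2056 0.006 ]
[176 190  10  36 134] ((179.811767578125, 207.44705200195312), (8.129830360412598, 35.587181091308594), 4.398705005645752)
[[0.4888, 0.1888, 0.006], [0.5859, 0.1861, 0.006], [0.5845, 0.1639, 0.006], [0.4874, 0.1669, 0.006]] [0.5366 0.1764 0.006 ]
[157 192  10  36 139] ((160.46949768066406, 209.50479125976562), (34.42604064941406, 6.452953815460205), 81.11934661865234)
[[0.575, 0.247, 0.006], [0.578, 0.2298, 0.006], [0.4854, 0.2103, 0.006], [0.4825, 0.2273, 0.006]] [0.5302 0.2286 0.006 ]Traceback (most recent call last):
  File "<stdin>", line 14, in <module>
    return umr_maximum(a, axis, None, out, keepdims, initial, where)
numpy.exceptions.AxisError: axis 2 is out of bounds for array of dimension 2
```

Run:
```python
from h import *
np.set_printoptions(linewidth=200)
a=grab('top');im=a['img'];g=im.max(2)
print(g[202,290:330], g[186:222,310])
def circ(lo,box,z):
    m=np.zeros(g.shape,np.uint8);x,y,w,h=box
    m[y:y+h,x:x+w]=g[y:y+h,x:x+w]>lo
    cn,_=cv2.findContours(m,0,1);k=max(cn,key=cv2.contourArea);e=cv2.minEnclosingCircle(k);print(e,onplane(a,*e[0],z).round(4), 2*e[1]/410*(1.109-z))
circ(130,(295,187,30,35),.066)
C=im[165:255,140:205]; cv2.imwrite('pics/c1.png',cv2.resize(C,None,fx=6,fy=6,interpolation=cv2.INTER_CUBIC))
b=grab('side');cv2.imwrite('pics/c2.png',cv2.resize(b['img'][125:180,175:255],None,fx=7,fy=7,interpolation=cv2.INTER_CUBIC))
```

```text
[ 28  27  30  27  28  28  28  25  39  57  72 128 129 127 127 127 126 126 125 125 125 125 124 124 124 123 123 123 122 123 120  74  33  26  29  29  28  28  28  27] [ 26  27  27  24  39  91 125 124 123 125 126 125 124 122 123 123 125 125 125 124 126 125 124 125 125 106  65  53  43  22  17  21  19  18  18  24]Traceback (most recent call last):
  File "<stdin>", line 9, in <module>
  File "<stdin>", line 8, in circ
ValueError: max() iterable argument is empty
```

Run:
```python
from h import *
a=grab('top');im=a['img'];g=im.max(2)
m=np.zeros(g.shape,np.uint8);m[187:222,295:325]=g[187:222,295:325]>90
M=cv2.moments(m,True);c=(M['m10']/M['m00'],M['m01']/M['m00']);print(c,onplane(a,*c,.066).round(4),2*np.sqrt(M['m00']/np.pi)/410*1.05)
C=im[165:255,140:205]; cv2.imwrite('pics/c1.png',cv2.resize(C,None,fx=6,fy=6,interpolation=cv2.INTER_CUBIC))
```

```text
(310.59159159159157, 201.21621621621622) [ 0.5494 -0.1708  0.066 ] 0.052733016903340854
```

View pics/c1.png

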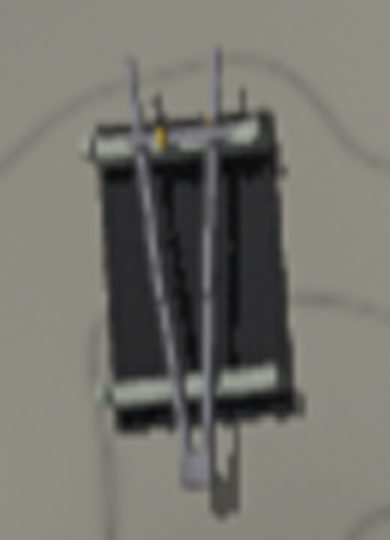

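The crop shows the butt at (195,480), the left tip at (130,60), the right tip at (217,50), the brass collar at (160,138) and the pin at (206,120). I'll write a helper for the shifts.

```bash
cat >> h.py <<'E'
def frame(az,tilt):
    "y tangential to azimuth az; tilt>0: tool z leans toward +radial (deg)"
    r=np.array([np.cos(az),np.sin(az),0]);t=np.array([-np.sin(az),np.cos(az),0]);u=np.array([0,0,1.])
    k=np.radians(tilt);z=r*np.sin(k)-u*np.cos(k);return np.c_[np.cross(t,z),t,z]
def delta(pos,Rt,s=None):
    s=s or manip.state();q=s['tool_rot'];R=Ro.from_quat(np.r_[q[1:],q[0]])
    print('t',round(s['time'],2),'pos',s['tool_pos'].round(4),'j',s['joint_pos'].round(2),'w',round(s['gripper_width'],4),'f',round(s['grasp_force'],2))
    print('shift now-axes cm',(R.inv().apply(np.array(pos)-s['tool_pos'])*100).round(2),'shift target-axes',(Rt.T@(np.array(pos)-s['tool_pos'])*100).round(2),'rotvec deg',np.degrees((R.inv()*Ro.from_matrix(Rt)).as_rotvec()).round(2))
B=np.array([.5494,-.1708,.036]);AZ=np.arctan2(B[1],B[0])
E
python3 - <<'E'
from h import *
R=frame(AZ,-45);P=B-.12*R[:,2];print(P)
delta([P[0],P[1],.25],R)
a=grab('top')
for z,p in((.015,(161.7,175)),(.03,(161.7,175)),(.035,(176.2,173.3)),(.035,(172.3,246)),(.037,(166.7,188)),(.037,(174.3,185))): print(onplane(a,*p,z).round(4))
E
```

```text
[ 0.63042749 -0.1959902   0.12085281]
t 0.25 pos [0.1447 0.6077 0.2497] j [ 1.22  0.05  1.61 -0.    1.48 -0.12] w 0.9967 f 0.0
shift now-axes cm [-6.587e+01 -6.693e+01  3.000e-02] shift target-axes [-49.65 -62.33 -49.69] rotvec deg [-1.57 44.98  3.65]
[0.6236 0.2283 0.015 ]
[0.6204 0.2247 0.03  ]
[0.6245 0.1849 0.035 ]
[0.4313 0.1856 0.035 ]
[0.5838 0.2078 0.037 ]
[0.5922 0.188  0.037 ]
```

Request:
{"fn": "move_arm", "kwargs": {"rows": [[-2.6, -2.65, 0, 0, 0, 0, 1], [-2.6, -2.65, 0, 0, 0, 0, 1], [-2.6, -2.65, 0, 0, 0, 0, 1], [-2.6, -2.65, 0, 0, 0, 0, 1], [-2.6, -2.65, 0, 0, 0, 0, 1], [-2.6, -2.65, 0, 0, 0, 0, 1], [-2.6, -2.65, 0, 0, 0, 0, 1], [-2.6, -2.65, 0, 0, 0, 0, 1], [-2.6, -2.65, 0, 0, 0, 0, 1], [-2.6, -2.65, 0, 0, 0, 0, 1], [-2.6, -2.65, 0, 0, 0, 0, 1], [-2.6, -2.65, 0, 0, 0, 0, 1], [-2.6, -2.65, 0, 0, 0, 0, 1], [-2.6, -2.65, 0, 0, 0, 0, 1], [-2.6, -2.65, 0, 0, 0, 0, 1], [-2.6, -2.65, 0, 0, 0, 0, 1], [-2.6, -2.65, 0, 0, 0, 0, 1], [-2.6, -2.65, 0, 0, 0, 0, 1], [-2.6, -2.65, 0, 0, 0, 0, 1], [-2.6, -2.65, 0, 0, 0, 0, 1]]}}

```text
time: 1.97
tool_pos: [0.5285, -0.03, 0.2504]
tool_rot: [0.0, 0.117, 0.993, 0.0]
contact_force: [-0.2, 0.6, -0.1]
gripper_width: 1.002
grasp_force: 0.0
```

Request:
{"fn": "move_arm", "kwargs": {"rows": [[-2.6, -2.65, 0, 0, 0, 0, 1], [-2.6, -2.65, 0, 0, 0, 0, 1], [-2.6, -2.65, 0, 0, 0, 0, 1], [-2.6, -2.65, 0, 0, 0, 0, 1], [-2.6, -2.65, 0, 0, 0, 0, 1], [0, 0, 0, -0.2, 6.4, 0.5, 1], [0, 0, 0, -0.2, 6.4, 0.5, 1], [0, 0, 0, -0.2, 6.4, 0.5, 1], [0, 0, 0, -0.2, 6.4, 0.5, 1], [0, 0, 0, -0.2, 6.4, 0.5, 1], [0, 0, 0, -0.2, 6.4, 0.5, 1], [0, 0, 0, -0.2, 6.4, 0.5, 1], [0, 0, 0, 0, 0, 0, 1]]}}

```text
time: 3.05
tool_pos: [0.6239, -0.1873, 0.2442]
tool_rot: [-0.381, 0.137, 0.912, 0.057]
contact_force: [-0.7, -0.7, -2.2]
gripper_width: 1.003
grasp_force: 0.0
```

Run:
```python
from h import *
R=frame(AZ,-45);P=B-.12*R[:,2];delta(P,R)
```

```text
t 3.05 pos [ 0.6239 -0.1873  0.2442] j [-0.38  0.59  1.09 -0.08  2.25 -1.68] w 1.0028 f 0.0
shift now-axes cm [-9.4  -0.63  8.04] shift target-axes [-9.35 -0.63  8.1 ] rotvec deg [-0.13 -0.38  0.13]
```

Request:
{"fn": "move_arm", "kwargs": {"rows": [[-2.35, -0.15, 2.0, 0, 0, 0, 1], [-2.35, -0.15, 2.0, 0, 0, 0, 1], [-2.35, -0.15, 2.0, 0, 0, 0, 1], [-2.35, -0.15, 2.0, 0, 0, 0, 1], [0, 0, 0, 0, 0, 0, 1], [0, 0, 0, 0, 0, 0, 1], [0, 0, 0, 0, 0, 0, 1]]}}

```text
time: 3.63
tool_pos: [0.6323, -0.1961, 0.1297]
tool_rot: [-0.376, 0.137, 0.915, 0.056]
contact_force: [0.3, 0.4, 0.8]
gripper_width: 1.001
grasp_force: 0.0
```

Run:
```python
from h import *
R=frame(AZ,-45);delta(B,R)
```

```text
t 3.63 pos [ 0.6323 -0.1961  0.1297] j [-0.39  0.7   1.12 -0.07  2.09 -1.67] w 1.0013 f 0.0
shift now-axes cm [-4.200e-01 -1.000e-02  1.276e+01] shift target-axes [-0.5  -0.05 12.75] rotvec deg [-0.18  0.36  0.11]
```

Request:
{"fn": "move_arm", "kwargs": {"rows": [[-0.4, 0, 0, 0, 0.4, 0, 1], [0, 0, 2.1, 0, 0, 0, 1], [0, 0, 2.1, 0, 0, 0, 1], [0, 0, 2.1, 0, 0, 0, 1], [0, 0, 2.1, 0, 0, 0, 1], [0, 0, 2.1, 0, 0, 0, 1], [0, 0, 2.1, 0, 0, 0, 1], [0, 0, 0, 0, 0, 0, 1], [0, 0, 0, 0, 0, 0, 1], [0, 0, 0, 0, 0, 0, -1], [0, 0, 0, 0, 0, 0, -1], [0, 0, 0, 0, 0, 0, -1], [0, 0, 0, 0, 0, 0, -1], [0, 0, 0, 0, 0, 0, -1], [0, 0, 0, 0, 0, 0, -1], [0, 0, 0, 0, 0, 0, -1], [0, 0, 0, 0, 0, 0, -1]]}}

```text
time: 5.05
tool_pos: [0.5507, -0.1712, 0.0376]
tool_rot: [-0.379, 0.137, 0.914, 0.056]
contact_force: [4.0, -1.2, 5.2]
gripper_width: 0.606
grasp_force: 63.1
```

Run:
```python
from h import *
R=frame(AZ,-45);delta(B,R)
```

```text
t 5.05 pos [ 0.5507 -0.1712  0.0376] j [-0.4   0.64  1.39 -0.08  1.89 -1.66] w 0.6061 f 63.09
shift now-axes cm [-0.02  0.    0.21] shift target-axes [-0.02  0.    0.21] rotvec deg [-0.18 -0.    0.1 ]
```

Request:
{"fn": "move_arm", "kwargs": {"rows": [[1.06, 0, -1.06, 0, 0, 0, -1], [1.06, 0, -1.06, 0, 0, 0, -1], [1.06, 0, -1.06, 0, 0, 0, -1], [1.06, 0, -1.06, 0, 0, 0, -1], [0, 0, 0, 0, -6.92, 0, -1], [0, 0, 0, 0, -6.92, 0, -1], [0, 0, 0, 0, -6.92, 0, -1], [0, 0, 0, 0, -6.92, 0, -1], [0, 0, 0, 0, -6.92, 0, -1], [0, 0, 0, 0, -6.92, 0, -1], [0, 0, 0, 0, -6.92, 0, -1], [0, 0, 0, 0, -6.92, 0, -1], [0, 0, 0, 0, -6.92, 0, -1], [0, 0, 0, 0, -6.92, 0, -1], [0, 0, 0, 0, -6.92, 0, -1], [0, 0, 0, 0, -6.92, 0, -1], [0, 0, 0, 0, -6.92, 0, -1], [0, 0, 0, 0, 0, 0, -1], [0, 0, 0, 0, 0, 0, -1]]}}

```text
time: 6.63
tool_pos: [0.5474, -0.1696, 0.0943]
tool_rot: [0.374, 0.137, 0.916, -0.056]
contact_force: [-0.1, 0.3, -0.9]
gripper_width: 0.611
grasp_force: 62.8
```

Run:
```python
from h import *
R=frame(AZ,45);delta([.5507,-.1712,.0335],R)
grab('side','s1.png')
```

```text
t 6.63 pos [ 0.5474 -0.1696  0.0943] j [-0.49 -0.26  2.32  0.41  0.35 -2.1 ] w 0.6106 f 62.76
shift now-axes cm [ 4.   -0.06  4.59] shift target-axes [ 4.05 -0.06  4.56] rotvec deg [ 0.18 -0.56  0.14]
```

View pics/s1.png

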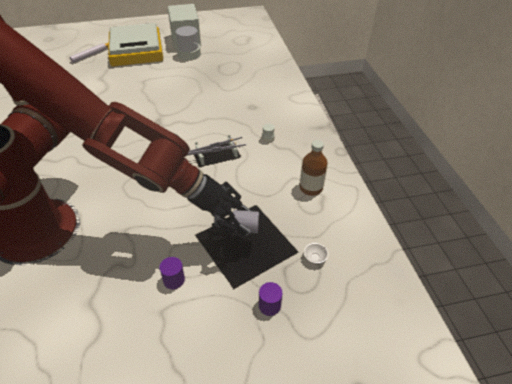

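The picture shows the beaker horizontal in the fingers at (245,220), with the mat clear below and the arm well within reach. I'll lower it onto its side.

Request:
{"fn": "move_arm", "kwargs": {"rows": [[0.65, 0, 0.75, 0, -0.1, 0, -1], [0.65, 0, 0.75, 0, -0.1, 0, -1], [0.65, 0, 0.75, 0, -0.1, 0, -1], [0.65, 0, 0.75, 0, -0.1, 0, -1], [0.65, 0, 0.75, 0, -0.1, 0, -1], [0.5, 0, 0.5, 0, 0, 0, -1], [0, 0, 0, 0, 0, 0, -1], [0, 0, 0, 0, 0, 0, -1]]}}

```text
time: 7.35
tool_pos: [0.5544, -0.1723, 0.0407]
tool_rot: [0.381, 0.136, 0.913, -0.057]
contact_force: [0.4, 0.3, -1.4]
gripper_width: 0.61
grasp_force: 62.8
```

Run:
```python
from h import *
R=frame(AZ,45);delta([.5507,-.1712,.0335],R);print(manip.state()['contact_force'])
```

```text
t 7.35 pos [ 0.5544 -0.1723  0.0407] j [-0.49 -0.11  2.31  0.73  0.21 -2.43] w 0.61 f 62.82
shift now-axes cm [ 0.78 -0.    0.23] shift target-axes [ 0.78 -0.01  0.24] rotvec deg [0.17 0.31 0.2 ]
[ 0.44181294  0.26788647 -1.37974765]
```

Request:
{"fn": "move_arm", "kwargs": {"rows": [[0.2, 0, 0.2, 0, 0, 0, -1], [0.15, 0, 0.15, 0, 0, 0, -1], [0.1, 0, 0.1, 0, 0, 0, -1], [0, 0, 0, 0, 0, 0, -1], [0, 0, 0, 0, 0, 0, -1]]}}

```text
time: 7.77
tool_pos: [0.5532, -0.172, 0.0337]
tool_rot: [0.381, 0.137, 0.913, -0.058]
contact_force: [0.7, -0.3, 1.3]
gripper_width: 0.607
grasp_force: 63.0
```

Run:
```python
from h import *
R=frame(AZ,45);delta([.5507,-.1712,.0335],R);print(manip.state()['contact_force'])
```

```text
t 7.77 pos [ 0.5532 -0.172   0.0337] j [-0.49 -0.09  2.32  0.79  0.19 -2.49] w 0.6065 f 63.01
shift now-axes cm [ 0.2   0.   -0.17] shift target-axes [ 0.2   0.   -0.17] rotvec deg [0.1  0.34 0.17]
[ 0.66759047 -0.32542444  1.29123697]
```

Request:
{"fn": "move_arm", "kwargs": {"rows": [[0, 0, 0, 0, 0, 0, 0.5], [0, 0, 0, 0, 0, 0, 0.5], [0, 0, 0, 0, 0, 0, 1], [0, 0, 0, 0, 0, 0, 1], [0, 0, 0, 0, 0, 0, 1], [0, 0, 0, 0, 0, 0, 1], [0, 0, -1, 0, 0, 0, 1], [0, 0, -2, 0, 0, 0, 1], [0, 0, -2, 0, 0, 0, 1], [0, 0, -2, 0, 0, 0, 1], [0, 0, -2, 0, 0, 0, 1], [0, 0, -2, 0, 0, 0, 1], [-1, 0, -1, 0, 0, 0, 1], [-1, 0, -1, 0, 0, 0, 1], [-1, 0, -1, 0, 0, 0, 1], [-1, 0, -1, 0, 0, 0, 1], [0, 0, 0, 0, 0, 0, 1]]}}

```text
time: 9.18
tool_pos: [0.479, -0.1495, 0.1712]
tool_rot: [0.383, 0.136, 0.912, -0.059]
contact_force: [0.1, 0.2, 0.7]
gripper_width: 0.999
grasp_force: 0.0
```

Run:
```python
from h import *
a=grab('top');cv2.imwrite('pics/t2.png',cv2.resize(a['img'][150:270,230:390],None,fx=4,fy=4,interpolation=cv2.INTER_CUBIC))
delta([.55,-.17,.2],frame(AZ,0))
```

```text
t 9.23 pos [ 0.4784 -0.1491  0.1691] j [-0.54 -0.69  2.46  0.3   0.61 -1.99] w 1.0013 f 0.0
shift now-axes cm [-7.43  0.1   3.15] shift target-axes [-7.46  0.13 -3.09] rotvec deg [-2.000e-02  4.548e+01  2.300e-01]
```

View pics/t2.png

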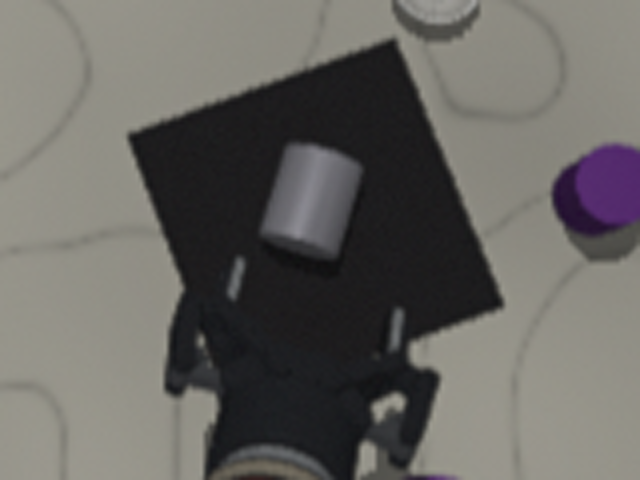

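The beaker lies on its side on the mat at about (312,200) in the crop, with its axis close to radial and the fingers clear. I'll measure its centre and axis.

```bash
cat >> h.py <<'E'
def bmask(a,box=(290,180,36,42),th=75):
    x,y,w,h=box;g=a['img'].max(2);m=np.zeros(g.shape,np.uint8);m[y:y+h,x:x+w]=g[y:y+h,x:x+w]>th
    n,l,s,c=cv2.connectedComponentsWithStats(m);i=1+s[1:,4].argmax();return (l==i).astype(np.uint8)
E
python3 - <<'E'
from h import *
a=grab('top');m=bmask(a);r=cv2.minAreaRect(np.vstack(cv2.findContours(m,0,2)[0]))
bp=cv2.boxPoints(r);print(r,m.sum());P=np.array([onplane(a,u,v,.033) for u,v in bp]);c=P.mean(0);print(c,P.round(3).tolist())
e=[P[i+1]-P[i] for i in range(3)];e=[(np.linalg.norm(x).round(4),np.degrees(np.arctan2(x[1],x[0])).round(1)) for x in e];print(e,np.degrees(AZ))
B2=np.r_[c[:2],.031];R=frame(AZ,-45);delta(B2-.13*R[:,2]+[0,0,.1],R)
E
```

```text
((307.52978515625, 198.2783966064453), (18.821496963500977, 24.188566207885742), 17.10272979736328) 444
[ 0.56233   -0.1670091  0.033    ] [[0.538, -0.134, 0.033], [0.601, -0.153, 0.033], [0.586, -0.201, 0.033], [0.524, -0.181, 0.033]]
[(np.float64(0.0655), np.float64(-17.0)), (np.float64(0.0501), np.float64(-106.7)), (np.float64(0.0653), np.float64(162.6))] -17.26966485429774
t 9.28 pos [ 0.4777 -0.1487  0.1671] j [-0.54 -0.69  2.46  0.3   0.61 -1.99] w 1.0006 f 0.0
shift now-axes cm [-16.5    0.69   8.74] shift target-axes [ -8.65   0.76 -16.54] rotvec deg [-6.00e-02  9.03e+01  2.30e-01]
```

Request:
{"fn": "move_arm", "kwargs": {"rows": [[0, 0, 0, 0, 6.95, 0, 1], [0, 0, 0, 0, 6.95, 0, 1], [0, 0, 0, 0, 6.95, 0, 1], [0, 0, 0, 0, 6.95, 0, 1], [0, 0, 0, 0, 6.95, 0, 1], [0, 0, 0, 0, 6.95, 0, 1], [0, 0, 0, 0, 6.95, 0, 1], [0, 0, 0, 0, 6.95, 0, 1], [0, 0, 0, 0, 6.95, 0, 1], [0, 0, 0, 0, 6.95, 0, 1], [0, 0, 0, 0, 6.95, 0, 1], [0, 0, 0, 0, 6.95, 0, 1], [0, 0, 0, 0, 6.95, 0, 1], [0, 0, 0, 0, 0, 0, 1]]}}

```text
time: 10.45
tool_pos: [0.4768, -0.1482, 0.1604]
tool_rot: [-0.385, 0.136, 0.911, 0.058]
contact_force: [-1.4, 0.2, -1.7]
gripper_width: 0.998
grasp_force: 0.0
```

Run:
```python
from h import *
R=frame(AZ,-45);B2=np.array([.559,-.169,.031]);delta(B2-.13*R[:,2]+[0,0,.03],R)
```

```text
t 10.45 pos [ 0.4768 -0.1482  0.1604] j [-0.41  0.34  1.58 -0.09  2.02 -1.69] w 0.9983 f 0.0
shift now-axes cm [-12.84   0.38 -12.15] shift target-axes [-13.01   0.45 -11.96] rotvec deg [-0.1  -0.83  0.2 ]
```

Request:
{"fn": "move_arm", "kwargs": {"rows": [[-2.14, 0.06, -2.02, 0, 0, 0, 1], [-2.14, 0.06, -2.02, 0, 0, 0, 1], [-2.14, 0.06, -2.02, 0, 0, 0, 1], [-2.14, 0.06, -2.02, 0, 0, 0, 1], [-2.14, 0.06, -2.02, 0, 0, 0, 1], [-2.14, 0.06, -2.02, 0, -0.8, 0, 1], [0, 0, 0, 0, 0, 0, 1], [0, 0, 0, 0, 0, 0, 1], [0, 0, 0, 0, 0, 0, 1]]}}

```text
time: 11.2
tool_pos: [0.6466, -0.1966, 0.1608]
tool_rot: [-0.373, 0.137, 0.916, 0.056]
contact_force: [-0.1, 0.3, 0.2]
gripper_width: 1.002
grasp_force: 0.0
```

Run:
```python
from h import *
R=frame(AZ,-45);B2=np.array([.559,-.169,.032]);delta(B2,R)
a=grab('top');m=bmask(a,(285,175,45,50));r=cv2.minAreaRect(np.vstack(cv2.findContours(m,0,2)[0]));print(r,m.sum(),onplane(a,*r[0],.033))
```

```text
t 11.2 pos [ 0.6466 -0.1966  0.1608] j [-0.38  0.7   1.07 -0.07  2.14 -1.67] w 1.0021 f 0.0
shift now-axes cm [-2.44  0.08 15.63] shift target-axes [-2.62  0.04 15.6 ] rotvec deg [-0.16  0.66  0.13]
((307.0, 199.5), (49.0, 44.0), 90.0) 2172 [ 0.55885965 -0.16555727  0.033     ]
```

Request:
{"fn": "move_arm", "kwargs": {"rows": [[-1.25, 0.05, 0, 0, 0.3, 0, 1], [-1.25, 0.05, 0, 0, 0.3, 0, 1], [0, 0, 2.2, 0, 0, 0, 1], [0, 0, 2.2, 0, 0, 0, 1], [0, 0, 2.2, 0, 0, 0, 1], [0, 0, 2.2, 0, 0, 0, 1], [0, 0, 2.2, 0, 0, 0, 1], [0, 0, 2.2, 0, 0, 0, 1], [0, 0, 2.2, 0, 0, 0, 1], [0, 0, 0, 0, 0, 0, 1], [0, 0, 0, 0, 0, 0, 1], [0, 0, 0, 0, 0, 0, 1]]}}

```text
time: 12.25
tool_pos: [0.5615, -0.1697, 0.0363]
tool_rot: [-0.377, 0.137, 0.914, 0.056]
contact_force: [0.8, 0.9, 1.1]
gripper_width: 1.0
grasp_force: 0.0
```

Run:
```python
from h import *
R=frame(AZ,-45);B2=np.array([.559,-.169,.032]);delta(B2,R);print(manip.state()['contact_force'])
```

```text
t 12.25 pos [ 0.5615 -0.1697  0.0363] j [-0.39  0.66  1.37 -0.07  1.89 -1.66] w 0.9999 f 0.0
shift now-axes cm [-0.12 -0.01  0.48] shift target-axes [-0.12 -0.01  0.48] rotvec deg [-0.18  0.22  0.11]
[0.80945479 0.86613458 1.06534418]
```

Request:
{"fn": "move_arm", "kwargs": {"rows": [[0, 0, 0.3, 0, 0.2, 0, 1], [0, 0, 0, 0, 0, 0, -1], [0, 0, 0, 0, 0, 0, -1], [0, 0, 0, 0, 0, 0, -1], [0, 0, 0, 0, 0, 0, -1], [0, 0, 0, 0, 0, 0, -1], [0, 0, 0, 0, 0, 0, -1], [0, 0, 0, 0, 0, 0, -1], [0, 0, 0, 0, 0, 0, -1], [1.06, 0, -1.06, 0, 0, 0, -1], [1.06, 0, -1.06, 0, 0, 0, -1], [1.06, 0, -1.06, 0, 0, 0, -1], [1.06, 0, -1.06, 0, 0, 0, -1], [0, 0, 0, 0, 0, 0, -1]]}}

```text
time: 13.42
tool_pos: [0.5608, -0.1696, 0.0972]
tool_rot: [-0.376, 0.138, 0.915, 0.056]
contact_force: [0.4, 0.6, -0.2]
gripper_width: 0.624
grasp_force: 63.0
```

Request:
{"fn": "move_arm", "kwargs": {"rows": [[0, 0, 0, 0, -6.92, 0, -1], [0, 0, 0, 0, -6.92, 0, -1], [0, 0, 0, 0, -6.92, 0, -1], [0, 0, 0, 0, -6.92, 0, -1], [0, 0, 0, 0, -6.92, 0, -1], [0, 0, 0, 0, -6.92, 0, -1], [0, 0, 0, 0, -6.92, 0, -1], [0, 0, 0, 0, -6.92, 0, -1], [0, 0, 0, 0, -6.92, 0, -1], [0, 0, 0, 0, -6.92, 0, -1], [0, 0, 0, 0, -6.92, 0, -1], [0, 0, 0, 0, -6.92, 0, -1], [0, 0, 0, 0, -6.92, 0, -1], [0, 0, 0, 0, 0, 0, -1], [0, 0, 0, 0, 0, 0, -1]]}}

```text
time: 14.67
tool_pos: [0.5568, -0.1677, 0.0902]
tool_rot: [0.374, 0.137, 0.915, -0.056]
contact_force: [0.4, 0.5, -0.7]
gripper_width: 0.617
grasp_force: 63.3
```

Run:
```python
from h import *
R=frame(AZ,45);delta([.5507,-.1712,.035],R)
f=grab('side');cv2.imwrite('pics/s3.png',cv2.resize(f['img'][160:300,170:330],None,fx=4,fy=4,interpolation=cv2.INTER_CUBIC))
```

```text
t 14.67 pos [ 0.5568 -0.1677  0.0902] j [-0.48 -0.23  2.3   0.4   0.33 -2.08] w 0.6166 f 63.29
shift now-axes cm [ 4.21 -0.52  3.61] shift target-axes [ 4.24 -0.52  3.57] rotvec deg [ 0.18 -0.53  0.13]
```

View pics/s3.png

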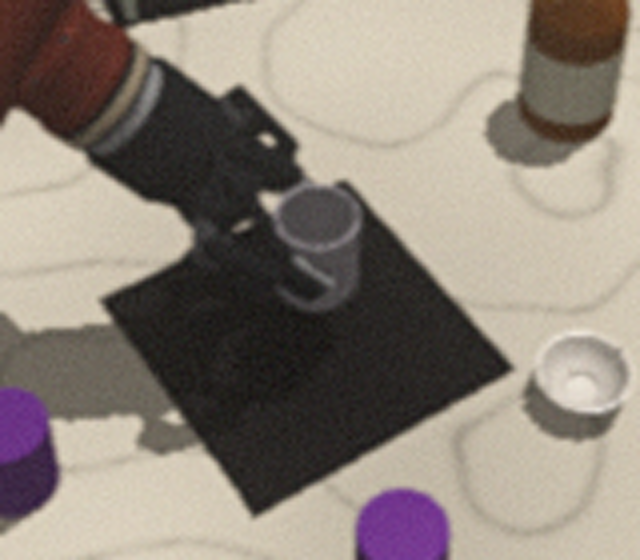

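The crop shows the beaker mouth up in the grip, rim at (320,215). I'll lower it now.

Request:
{"fn": "move_arm", "kwargs": {"rows": [[0.7, 0, 0.6, 0, -0.2, 0, -1], [0.7, 0, 0.6, 0, -0.2, 0, -1], [0.7, 0, 0.6, 0, -0.1, 0, -1], [0.7, 0, 0.6, 0, 0, 0, -1], [0.5, 0, 0.4, 0, 0, 0, -1], [0, 0, 0, 0, 0, 0, -1], [0, 0, 0, 0, 0, 0, -1]]}}

```text
time: 15.3
tool_pos: [0.5574, -0.1684, 0.0509]
tool_rot: [0.382, 0.136, 0.912, -0.057]
contact_force: [0.2, -0.5, -2.0]
gripper_width: 0.625
grasp_force: 63.3
```

Run:
```python
from h import *
R=frame(AZ,45);delta([.5507,-.1712,.035],R)
f=grab('side');cv2.imwrite('pics/s4.png',cv2.resize(f['img'][190:260,200:280],None,fx=6,fy=6,interpolation=cv2.INTER_CUBIC));np.save('f.npy',f['R'])
g=f['img'].max(2)
print(proj(f,[.55,-.17,.004]),proj(f,[.55,-.17,.066]))
```

```text
t 15.3 pos [ 0.5574 -0.1684  0.0509] j [-0.48 -0.13  2.31  0.63  0.22 -2.32] w 0.625 f 63.29
shift now-axes cm [ 1.53 -0.46  0.72] shift target-axes [ 1.52 -0.46  0.73] rotvec deg [0.15 0.4  0.2 ]
[245.62776844 242.29539232] [245.42242209 227.55150502]
```

View pics/s4.png

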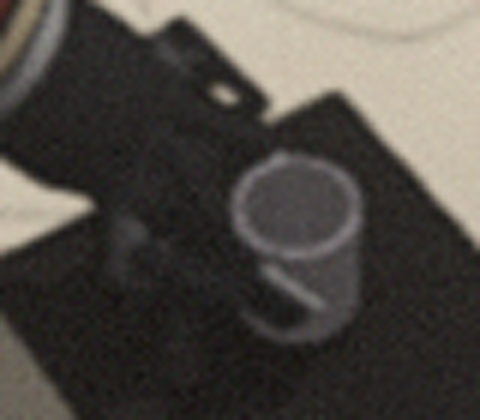

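The crop shows the beaker held upright, rim centred at about (297,205). I'll lower it in small steps and watch the force.

Request:
{"fn": "move_arm", "kwargs": {"rows": [[0.2, 0, 0.2, 0, 0, 0, -1], [0.2, 0, 0.2, 0, 0, 0, -1], [0.2, 0, 0.2, 0, 0, 0, -1], [0, 0, 0, 0, 0, 0, -1], [0, 0, 0, 0, 0, 0, -1]]}}

```text
time: 15.77
tool_pos: [0.5554, -0.1677, 0.0406]
tool_rot: [0.381, 0.137, 0.913, -0.057]
contact_force: [0.5, 0.5, -2.2]
gripper_width: 0.622
grasp_force: 63.3
```

Request:
{"fn": "move_arm", "kwargs": {"rows": [[0.15, 0, 0.15, 0, 0, 0, -1], [0, 0, 0, 0, 0, 0, -1], [0, 0, 0, 0, 0, 0, -1], [0, 0, 0, 0, 0, 0, -1]]}}

```text
time: 16.1
tool_pos: [0.5556, -0.1678, 0.0388]
tool_rot: [0.381, 0.137, 0.913, -0.057]
contact_force: [-0.6, 0.1, -1.4]
gripper_width: 0.625
grasp_force: 63.3
```

Request:
{"fn": "move_arm", "kwargs": {"rows": [[0.15, 0, 0.15, 0, 0, 0, -1], [0, 0, 0, 0, 0, 0, -1], [0, 0, 0, 0, 0, 0, -1], [0, 0, 0, 0, 0, 0, -1]]}}

```text
time: 16.43
tool_pos: [0.557, -0.1686, 0.0387]
tool_rot: [0.383, 0.137, 0.912, -0.058]
contact_force: [-0.5, 1.3, 5.1]
gripper_width: 0.621
grasp_force: 63.7
```

Request:
{"fn": "move_arm", "kwargs": {"rows": [[0, 0, 0, 0, 0, 0, 0.5], [0, 0, 0, 0, 0, 0, 0.5], [0, 0, 0, 0, 0, 0, 1], [0, 0, 0, 0, 0, 0, 1], [0, 0, 0, 0, 0, 0, 1], [0, 0, 0, 0, 0, 0, 1], [0, 0, 0, 0, 0, 0, 1], [0, 0, -1, 0, 0, 0, 1], [0, 0, -2, 0, 0, 0, 1], [0, 0, -2, 0, 0, 0, 1], [0, 0, -2, 0, 0, 0, 1], [0, 0, -2, 0, 0, 0, 1], [0, 0, -2, 0, 0, 0, 1], [-1.5, 0, -1.5, 0, 0, 0, 1], [-1.5, 0, -1.5, 0, 0, 0, 1], [-1.5, 0, -1.5, 0, 0, 0, 1], [-1.5, 0, -1.5, 0, 0, 0, 1], [0, 0, 0, 0, 0, 0, 1]]}}

```text
time: 17.93
tool_pos: [0.4824, -0.1458, 0.2058]
tool_rot: [0.386, 0.136, 0.911, -0.059]
contact_force: [0.5, 0.2, 1.1]
gripper_width: 0.998
grasp_force: 0.0
```

Run:
```python
from h import *
a=grab('top');b=grab('side')
u=lambda f,c:cv2.resize(f['img'][c[1]:c[1]+60,c[0]:c[0]+60],None,fx=6,fy=6,interpolation=cv2.INTER_CUBIC)
cv2.imwrite('pics/t5.png',np.hstack([u(a,(280,170)),u(b,(215,200))]))
# rim: fit ellipse to outer contour
for th in(60,80): 
    m=bmask(a,(285,175,45,50),th);k=max(cv2.findContours(m,0,1)[0],key=len);e=cv2.minEnclosingCircle(k);print(e,onplane(a,*e[0],.066))
# forceps geometry estimates
butt=onplane(a,172.3,246,.035);tl=onplane(a,161.7,175,.035);tr=onplane(a,176.2,173.3,.035)
tm=(tl+tr)/2;d=tm-butt;print('forceps',butt,tm,np.linalg.norm(d),np.degrees(np.arctan2(d[1],d[0])),'gap',np.linalg.norm(tl-tr))
ax=d/np.linalg.norm(d);G=butt+ax*.0855;print('grip',G)
az=np.arctan2(ax[1],ax[0]);delta([G[0],G[1],.2],frame(az,0))
```

```text
((309.8108215332031, 197.95945739746094), 11.230342864990234) [ 0.55786118 -0.16886485  0.066     ]
((310.19354248046875, 197.4516143798828), 10.428793907165527) [ 0.55920087 -0.16986217  0.066     ]
forceps [0.43127846 0.18555627 0.035     ] [0.62193533 0.20418906 0.035     ] 0.19156519361955138 5.581761169817496 gap 0.03893609661892051
grip [0.51637305 0.19387252 0.035     ]
t 18.03 pos [ 0.4807 -0.1447  0.1999] j [-0.53 -0.73  2.43  0.26  0.68 -1.93] w 1.0015 f 0.0
shift now-axes cm [ 4.54 33.42 -4.68] shift target-axes [-6.850e+00  3.335e+01 -1.000e-02] rotvec deg [ -9.04  44.84 -21.41]
```

View pics/t5.png

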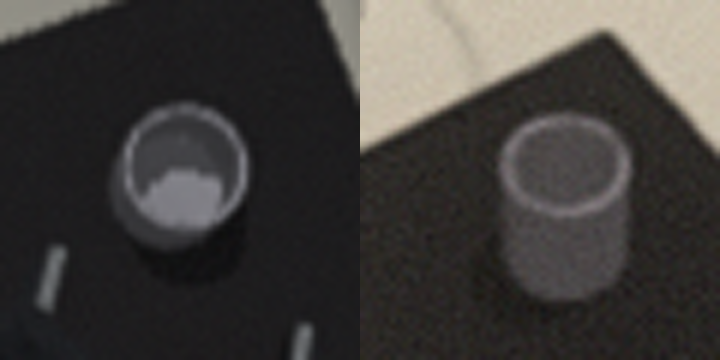

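The beaker now stands mouth up: rim centred at about (310.6,197) in the full top image, walls vertical in the side view. Now the forceps: tips are at +95 mm and butt at -98 mm, so I refine the grip point and cross-check it against the bars.

Run:
```python
from h import *
a=grab('top')
src=lambda x,y:((x+.5)/6-.5+140,(y+.5)/6-.5+165)
P=lambda x,y,z:onplane(a,*src(x,y),z)
bars=[P(176,139,.028),P(192,385,.028)];d=bars[0]-bars[1];print('bars',bars,np.linalg.norm(d),(bars[0]+bars[1])/2,np.degrees(np.arctan2(d[1],d[0])))
butt=P(195,487,.036);tl=P(130,58,.036);tr=P(217,48,.036);tm=(tl+tr)/2;ax=(tm-butt);print(np.linalg.norm(ax),np.degrees(np.arctan2(ax[1],ax[0])));ax/=np.linalg.norm(ax)
print('grip',butt+.098*ax,tm-.095*ax)
G=(butt+.098*ax+tm-.095*ax)/2
delta([G[0],G[1],.2],frame(np.arctan2(ax[1],ax[0]),0))
```

```text
bars [array([0.58617039, 0.20391126, 0.028     ]), array([0.47654234, 0.19117091, 0.028     ])] 0.11036587444110103 [0.53135636 0.19754108 0.028     ] 6.628854809694396
0.19280472859679382 5.753852293663614
grip [0.52938329 0.19576957 0.036     ] [0.529189   0.19574999 0.036     ]
t 18.08 pos [ 0.4801 -0.1444  0.1979] j [-0.53 -0.73  2.43  0.26  0.68 -1.93] w 0.9998 f 0.0
shift now-axes cm [ 3.55 33.96 -3.91] shift target-axes [-8.31 33.35 -0.21] rotvec deg [ -9.04  44.67 -21.59]
```

Request:
{"fn": "move_arm", "kwargs": {"rows": [[0, 0, 0, -1.1, 5.6, -2.7, 0.5], [0, 0, 0, -1.1, 5.6, -2.7, 0.5], [0, 0, 0, -1.1, 5.6, -2.7, 0.5], [0, 0, 0, -1.1, 5.6, -2.7, 0.5], [0, 0, 0, -1.1, 5.6, -2.7, 0.5], [0, 0, 0, -1.1, 5.6, -2.7, 0.5], [0, 0, 0, -1.1, 5.6, -2.7, 0.5], [0, 0, 0, -1.1, 5.6, -2.7, 0.5], [0, 0, 0, 0, 0, 0, 0.5], [0, 0, 0, 0, 0, 0, 0.5]]}}

```text
time: 18.92
tool_pos: [0.4802, -0.1442, 0.1963]
tool_rot: [-0.002, -0.049, 0.999, -0.001]
contact_force: [-0.4, -0.3, -0.1]
gripper_width: 0.749
grasp_force: 0.0
```

Run:
```python
from h import *
delta([.530,.196,.12],frame(np.radians(6.0),0))
```

```text
t 18.92 pos [ 0.4802 -0.1442  0.1963] j [-0.44 -0.21  1.95 -0.    1.4  -2.11] w 0.7494 f 0.0
shift now-axes cm [-8.34 33.37  7.54] shift target-axes [-8.51 33.31  7.63] rotvec deg [-0.09 -0.25 -0.36]
```

Request:
{"fn": "move_arm", "kwargs": {"rows": [[-0.7, 2.8, 0, 0, 0, 0, 0.3], [-0.7, 2.8, 0, 0, 0, 0, 0.3], [-0.7, 2.8, 0, 0, 0, 0, 0.3], [-0.7, 2.8, 0, 0, 0, 0, 0.3], [-0.7, 2.8, 0, 0, 0, 0, 0.3], [-0.7, 2.8, 0, 0, 0, 0, 0.3], [-0.7, 2.8, 0, 0, 0, 0, 0.3], [-0.7, 2.8, 0, 0, 0, 0, 0.3], [-0.7, 2.8, 0, 0, 0, 0, 0.3], [-0.7, 2.8, 0, 0, 0, 0, 0.3], [-0.7, 2.8, 0, 0, 0, 0, 0.3], [-0.7, 2.6, 1, 0, 0, 0, 0.3], [0, 0, 2, 0, 0, 0, 0.3], [0, 0, 2, 0, 0, 0, 0.3], [0, 0, 2, 0, 0, -0.4, 0.3], [0, 0, 0, 0, 0, 0, 0.3], [0, 0, 0, 0, 0, 0, 0.3], [0, 0, 0, 0, 0, 0, 0.3]]}}

```text
time: 20.42
tool_pos: [0.5309, 0.1955, 0.1282]
tool_rot: [-0.0, -0.052, 0.999, -0.002]
contact_force: [1.0, 0.7, -0.5]
gripper_width: 0.65
grasp_force: 0.0
```

Run:
```python
from h import *
delta([.530,.196,.036],frame(np.radians(6.0),0))
```

```text
t 20.42 pos [0.5309 0.1955 0.1282] j [ 0.22  0.02  1.86 -0.    1.26 -1.45] w 0.6501 f 0.0
shift now-axes cm [0.08 0.09 9.22] shift target-axes [0.09 0.06 9.22] rotvec deg [-0.2  -0.02  0.  ]
```

Request:
{"fn": "move_arm", "kwargs": {"rows": [[0.1, 0.1, 1.5, 0, 0, 0, 0.1], [0, 0, 1.5, 0, 0, 0, 0], [0, 0, 1.5, 0, 0, 0, 0], [0, 0, 1.5, 0, 0, 0, 0], [0, 0, 1.5, 0, 0, 0, 0], [0, 0, 1.5, 0, 0, 0, 0], [0, 0, 0, 0, 0, 0, 0], [0, 0, 0, 0, 0, 0, 0], [0, 0, 0, 0, 0, 0, 0]]}}

```text
time: 21.17
tool_pos: [0.531, 0.1965, 0.0394]
tool_rot: [0.001, -0.053, 0.999, -0.002]
contact_force: [0.6, 0.4, -0.2]
gripper_width: 0.499
grasp_force: 0.0
```

Run:
```python
from h import *
delta([.530,.196,.036],frame(np.radians(6.0),0));print(manip.state()['contact_force'])
```

```text
t 21.17 pos [0.531  0.1965 0.0394] j [ 0.22  0.14  1.9  -0.    1.1  -1.45] w 0.499 f 0.0
shift now-axes cm [ 0.11 -0.04  0.34] shift target-axes [ 0.11 -0.04  0.34] rotvec deg [-0.19  0.07  0.04]
[ 0.61031105  0.43522976 -0.16336167]
```

Request:
{"fn": "move_arm", "kwargs": {"rows": [[0.1, 0, 0.3, 0, 0, 0, -0.1], [0, 0, 0, 0, 0, 0, -0.2], [0, 0, 0, 0, 0, 0, -0.3], [0, 0, 0, 0, 0, 0, -0.35], [0, 0, 0, 0, 0, 0, -0.4], [0, 0, 0, 0, 0, 0, -0.42], [0, 0, 0, 0, 0, 0, -0.44], [0, 0, 0, 0, 0, 0, -0.44], [0, 0, 0, 0, 0, 0, -0.44]]}}

```text
time: 21.92
tool_pos: [0.5293, 0.1964, 0.0351]
tool_rot: [-0.0, -0.053, 0.999, -0.002]
contact_force: [-2.1, 1.3, 5.8]
gripper_width: 0.284
grasp_force: 4.0
```

Request:
{"fn": "move_arm", "kwargs": {"rows": [[0, 0, 0, 0, 0, 0, -0.46], [0, 0, 0, 0, 0, 0, -0.48], [0, 0, 0, 0, 0, 0, -0.5], [0, 0, 0, 0, 0, 0, -0.5], [0, 0, 0, 0, 0, 0, -0.5]]}}

```text
time: 22.33
tool_pos: [0.5294, 0.1964, 0.0352]
tool_rot: [-0.0, -0.053, 0.999, -0.002]
contact_force: [-0.0, 0.4, 5.6]
gripper_width: 0.252
grasp_force: 5.3
```

Request:
{"fn": "move_arm", "kwargs": {"rows": [[0, 0, -0.3, 0, 0, 0, -0.5], [0, 0, -0.5, 0, 0, 0, -0.5], [0, 0, -0.5, 0, 0, 0, -0.5], [0, 0, -0.8, 0, 0, 0, -0.5], [0, 0, -1, 0, 0, 0, -0.5], [0, 0, -1, 0, 0, 0, -0.5], [0, 0, -1, 0, 0, 0, -0.5], [0, 0, -1, 0, 0, 0, -0.5], [0, 0, -1, 0, 0, 0, -0.5], [0, 0, -1, 0, 0, 0, -0.5], [0, 0, -1, 0, 0, 0, -0.5], [0, 0, -1, 0, 0, 0, -0.5], [0, 0, -1, 0, 0, 0, -0.5], [0, 0, -1, 0, 0, 0, -0.5], [0, 0, -0.5, 0, 0, 0, -0.5], [0, 0, 0, 0, 0, 0, -0.5], [0, 0, 0, 0, 0, 0, -0.5], [0, 0, 0, 0, 0, 0, -0.5]]}}

```text
time: 23.83
tool_pos: [0.5285, 0.1966, 0.1597]
tool_rot: [-0.001, -0.053, 0.999, -0.002]
contact_force: [-0.1, 0.5, -1.1]
gripper_width: 0.252
grasp_force: 3.5
```

Run:
```python
from h import *
a=grab('top');s=manip.state();print(s['tool_pos'],s['joint_pos'].round(2),s['grasp_force'],s['gripper_width'])
im=a['img'].astype(int);br=(im[...,2]-im[...,0]>35);ys,xs=np.nonzero(br[150:260,120:220]);print(np.c_[xs+120,ys+150][:40].tolist())
print(proj(a,[.53+.055,.202,.165]))
```

```text
[0.52836846 0.1965309  0.15947038] [ 0.23 -0.02  1.84 -0.    1.32 -1.45] 3.478114750032546 0.2482918269272309
[[147, 150], [142, 151], [143, 151], [144, 151], [145, 151], [146, 151], [147, 151], [140, 152], [141, 152], [142, 152], [143, 152], [144, 152], [145, 152], [146, 152], [147, 152], [139, 153], [140, 153], [141, 153], [142, 153], [143, 153], [144, 153], [145, 153], [146, 153], [147, 153], [139, 154], [140, 154], [141, 154], [142, 154], [143, 154], [144, 154], [145, 154], [146, 154], [133, 155], [134, 155], [135, 155], [136, 155], [137, 155], [139, 155], [140, 155], [141, 155]]
[157.31024715 177.7687919 ]
```

Request:
{"fn": "move_arm", "kwargs": {"rows": [[0, 0, -1, 0, 0, 0, -0.5], [0, 0, -2.5, 0, 0, 0, -0.5], [0, 0, -3, 0, 0, 0, -0.5], [0, 0, -3, 0, 0, 0, -0.5], [0, 0, -3, 0, 0, 0, -0.5], [0, 0, -3, 0, 0, 0, -0.5], [0, 0, -3, 0, 0, 0, -0.5], [0, 0, -3, 0, 0, 0, -0.5], [0, 0, -3, 0, 0, 0, -0.5], [0, 0, -3, 0, 0, 0, -0.5], [0, 0, -1.5, 0, 0, 0, -0.5], [0.3, -1, 0, 0, 0, 0, -0.5], [0.6, -2, 0, 0, 0, 0, -0.5], [0.8, -2.8, 0, 0, 0, 0, -0.5], [0.8, -2.8, 0, 0, 0, 0, -0.5], [0.8, -2.8, 0, 0, 0, 0, -0.5], [0.8, -2.8, 0, 0, 0, 0, -0.5], [0.8, -2.8, 0, 0, 0, 0, -0.5], [0.8, -2.8, 0, 0, 0, 0, -0.5], [0.8, -2.8, 0, 0, 0, 0, -0.5]]}}

```text
time: 25.55
tool_pos: [0.4873, -0.0355, 0.4495]
tool_rot: [-0.002, -0.053, 0.999, -0.002]
contact_force: [0.5, -0.8, -1.3]
gripper_width: 0.25
grasp_force: 3.5
```

Request:
{"fn": "move_arm", "kwargs": {"rows": [[0.8, -2.8, 0, 0, 0, 0, -0.5], [0.8, -2.8, 0, 0, 0, 0, -0.5], [0.8, -2.8, 0, 0, 0, 0, -0.5], [0.8, -2.8, 0, 0, 0, 0, -0.5], [0.8, -2.8, 0, 0, 0, 0, -0.5], [0.8, -2.8, 0, 0, 0, 0, -0.5], [0.8, -2.8, 0, 0, 0, 0, -0.5], [0.8, -2.8, 0, 0, 0, 0, -0.5], [0.8, -2.8, 0, 0, 0, 0, -0.5], [0.8, -2.8, 0, 0, 0, 0, -0.5], [0.8, -2.8, 0, 0, 0, 0, -0.5], [0.8, -2.8, 0, 0, 0, 0, -0.5], [0.5, -2.5, 0, 0, 0, 0, -0.5], [0.3, -1.5, 0, 0, 0, 0, -0.5], [0, 0, 0, 0, 0, 0, -0.5]]}}

```text
time: 26.8
tool_pos: [0.4234, -0.4209, 0.4504]
tool_rot: [-0.002, -0.051, 0.999, -0.001]
contact_force: [0.3, 0.0, -1.8]
gripper_width: 0.254
grasp_force: 3.5
```

Request:
{"fn": "move_arm", "kwargs": {"rows": [[0, 0, 0, 0, 0, 3, -0.5], [0, 0, 0, 0, 0, 6, -0.5], [0, 0, 0, 0, 0, 6, -0.5], [0, 0, 0, 0, 0, 6, -0.5], [0, 0, 0, 0, 0, 6, -0.5], [0, 0, 0, 0, 0, 6, -0.5], [0, 0, 0, 0, 0, 6, -0.5], [0, 0, 0, 0, 0, 6, -0.5], [0, 0, 0, 0, 0, 6, -0.5], [0, 0, 0, 0, 0, 6, -0.5], [0, 0, 0, 0, 0, 6, -0.5], [0, 0, 0, 0, 0, 6, -0.5], [0, 0, 0, 0, 0, 6, -0.5], [0, 0, 0, 0, 0, 6, -0.5], [0, 0, 0, 0, 0, 6, -0.5], [0, 0, 0, 0, 0, 6, -0.5], [0, 0, 0, 0, 0, 3, -0.5], [0, 0, 0, 0, 0, 0, -0.5], [0, 0, 0, 0, 0, 0, -0.5], [0, 0, 0, 0, 0, 0, -0.5]]}}

```text
time: 28.47
tool_pos: [0.4248, -0.4179, 0.4528]
tool_rot: [0.001, 0.706, 0.708, -0.002]
contact_force: [0.2, 0.8, -0.7]
gripper_width: 0.25
grasp_force: 3.5
```

Run:
```python
from h import *
b=grab('side','s6.png');delta([.42,-.45,.45],frame(-np.pi/2,0))
p=proj(b,[.42,-.505,.46]);print(p);u,v=p.astype(int);u=max(u,60);v=max(v,50)
cv2.imwrite('pics/c6.png',cv2.resize(b['img'][v-50:v+50,u-60:u+60],None,fx=6,fy=6,interpolation=cv2.INTER_CUBIC));print(u-60,v-50)
```

```text
t 28.52 pos [ 0.4248 -0.4181  0.4529] j [-0.9  -0.06  1.39 -0.    1.81 -0.9 ] w 0.2521 f 3.48
shift now-axes cm [-3.18 -0.49  0.3 ] shift target-axes [-3.19 -0.48  0.29] rotvec deg [-0.09  0.21  0.14]
[197.01695619 250.18525213]
137 200
```

View pics/c6.png

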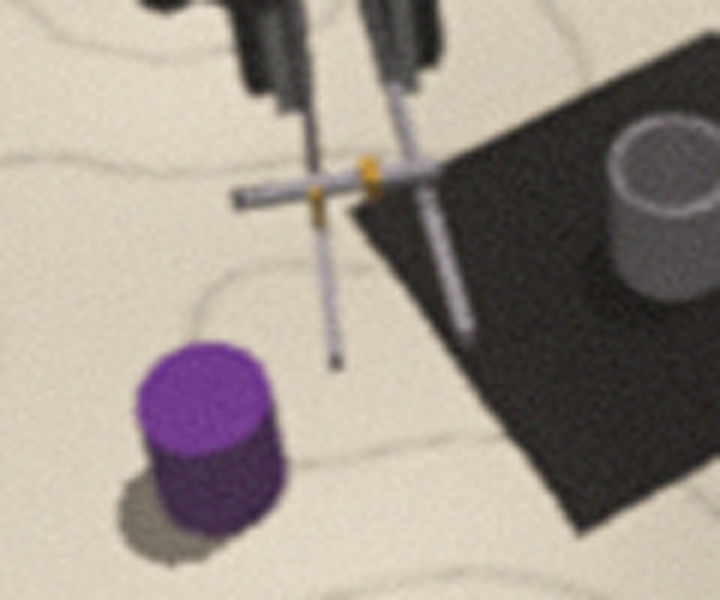

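The crop shows the forceps with the tips toward the camera: crossbar from (240,198) to (435,170), brass collar at (370,178), pin at (317,188–228), tips at (337,362) and (467,330). I'll measure the pin–collar offset by casting rays.

```bash
cat >> h.py <<'E'
def pincollar(b,guess,zu,yaw=None,verbose=1):
    "brass blobs near guess px; zu = legs' underside height. returns pin-collar offset along forceps y (mm)"
    im=b['img'].astype(float);u,v=guess;x0,y0=int(u)-45,int(v)-40
    S=im[y0:y0+80,x0:x0+90];K=8
    S=cv2.resize(S,None,fx=K,fy=K,interpolation=cv2.INTER_CUBIC)
    w=np.clip(S[...,2]-S[...,0],0,None); m=((w>50)&(S[...,1]>S[...,0]+15)).astype(np.uint8)
    n,l,s,c=cv2.connectedComponentsWithStats(m);out=[]
    for i in range(1,n):
        if s[i,4]>120:
            wi=w*(l==i);ys,xs=np.mgrid[:w.shape[0],:w.shape[1]]
            q=np.array([(xs*wi).sum(),(ys*wi).sum()])/wi.sum();out.append((s[i,4],(q+.5)/K-.5+[x0,y0],s[i,2:4]/K))
    out.sort(key=lambda o:-o[0])
    for o in out: print('blob',o[0],o[1].round(2),o[2])
    return out
E
python3 - <<'E'
from h import *
b=manip.grab_frame('side');b={k:np.array(v) for k,v in b.items()}
o=pincollar(b,(196,232),.448)
zu=.448
px=lambda x,y:((x+.5)/6-.5+137,(y+.5)/6-.5+200)
e1=onplane(b,*px(240,196),zu+.014);e2=onplane(b,*px(432,169),zu+.014);d=(e2-e1)/np.linalg.norm(e2-e1);print('bar',e1,e2,np.linalg.norm(e2-e1),np.degrees(np.arctan2(d[1],d[0])))
t1=onplane(b,*px(337,362),zu+.004);t2=onplane(b,*px(467,330),zu+.004);print('tips',t1,t2,np.linalg.norm(t1-t2))
E
```

```text
blob 1257 [198.03 228.15] [4.    6.875]
blob 420 [189.07 233.03] [2.125 5.25 ]
bar [ 0.39745454 -0.47197425  0.462     ] [ 0.43969247 -0.47346614  0.462     ] 0.042264269271841445 -2.02291409980956
tips [ 0.41276062 -0.51301468  0.452     ] [ 0.44098928 -0.51077277  0.452     ] 0.028317551939773256
```

Run:
```python
from h import *
b=grab('side');zu=.448
for k in range(2):
    if k: b=grab('side')
    o=pincollar(b,(196,232),zu)
    c,p=[onplane(b,*q[1],zu+z) for q,z in zip(o,(.015,.0155))]
    for ang in(-1.7,-2.0):
        a=np.radians(ang);d=np.dot(c-p,[np.cos(a),np.sin(a),0]);print(ang,c.round(4),p.round(4),'dy mm',d*1e3,'djaw',-2*d/.146)
```

```text
blob 1291 [198.   228.28] [3.875 7.   ]
blob 421 [189.02 233.04] [2. 5.]
-1.7 [ 0.4258 -0.4722  0.463 ] [ 0.4133 -0.478   0.4635] dy mm 12.350937989473792 djaw -0.1691909313626547
-2.0 [ 0.4258 -0.4722  0.463 ] [ 0.4133 -0.478   0.4635] dy mm 12.31834182947252 djaw -0.16874440862291123
blob 1324 [198.01 228.31] [4. 7.]
blob 321 [188.88 232.32] [2.25  3.625]
-1.7 [ 0.4258 -0.4722  0.463 ] [ 0.4133 -0.4768  0.4635] dy mm 12.431352534283429 djaw -0.170292500469636
-2.0 [ 0.4258 -0.4722  0.463 ] [ 0.4133 -0.4768  0.4635] dy mm 12.405428268120533 djaw -0.16993737353589772
```

Request:
{"fn": "move_arm", "kwargs": {"rows": [[0, 0, 0, 0, 0, 0, -0.52], [0, 0, 0, 0, 0, 0, -0.54], [0, 0, 0, 0, 0, 0, -0.56], [0, 0, 0, 0, 0, 0, -0.58], [0, 0, 0, 0, 0, 0, -0.6], [0, 0, 0, 0, 0, 0, -0.6], [0, 0, 0, 0, 0, 0, -0.6], [0, 0, 0, 0, 0, 0, -0.6], [0, 0, 0, 0, 0, 0, -0.6]]}}

```text
time: 29.42
tool_pos: [0.4248, -0.4186, 0.4531]
tool_rot: [0.001, 0.707, 0.707, -0.002]
contact_force: [0.8, -0.1, -1.1]
gripper_width: 0.202
grasp_force: 5.2
```

Run:
```python
from h import *
zu=.448;s=manip.state();print(s['grasp_force'],s['gripper_width'],s['tool_pos'])
for k in range(2):
    b=grab('side')
    o=pincollar(b,(196,232),zu)
    c,p=[onplane(b,*q[1],zu+z) for q,z in zip(o,(.015,.0155))]
    for ang in(-3.2,):
        a=np.radians(ang);d=np.dot(c-p,[np.cos(a),np.sin(a),0]);print(ang,c.round(4),p.round(4),'dy mm',d*1e3,'djaw',-2*d/.146)
```

```text
5.15804195223609 0.2022601104398128 [ 0.42479232 -0.41859977  0.45308694]
blob 1323 [196.15 229.  ] [4.125 7.125]
blob 263 [191.94 232.08] [2. 3.]
-3.2 [ 0.4233 -0.4729  0.463 ] [ 0.4172 -0.4772  0.4635] dy mm 5.795678486418749 djaw -0.07939285597833903
blob 1322 [196.18 229.02] [4.25  7.125]
blob 251 [191.91 232.04] [2.    2.625]
-3.2 [ 0.4233 -0.4729  0.463 ] [ 0.4172 -0.4772  0.4635] dy mm 5.871722346826794 djaw -0.08043455269625746
```

Request:
{"fn": "move_arm", "kwargs": {"rows": [[0, 0, 0, 0, 0, 0, -0.615], [0, 0, 0, 0, 0, 0, -0.63], [0, 0, 0, 0, 0, 0, -0.64], [0, 0, 0, 0, 0, 0, -0.64], [0, 0, 0, 0, 0, 0, -0.64], [0, 0, 0, 0, 0, 0, -0.64]]}}

```text
time: 30.02
tool_pos: [0.4248, -0.4186, 0.4531]
tool_rot: [0.001, 0.707, 0.707, -0.002]
contact_force: [0.1, 1.3, -0.9]
gripper_width: 0.183
grasp_force: 5.9
```

```bash
cat > m.py <<'E'
from h import *
zu=.448;s=manip.state();print(s['grasp_force'],s['gripper_width'],s['tool_pos'])
for k in range(2):
    b=grab('side')
    o=pincollar(b,(196,232),zu)
    if len(o)>1:
        c,p=[onplane(b,*q[1],zu+z) for q,z in zip(o,(.015,.0155))]
        a=np.radians(-3.6);d=np.dot(c-p,[np.cos(a),np.sin(a),0]);print(c.round(4),p.round(4),'dy mm',d*1e3)
E
python3 m.py
```

```text
5.949175151326926 0.18260859484540193 [ 0.42479364 -0.41861211  0.45308951]
blob 1744 [194.45 229.71] [5.25  7.375]
blob 1786 [194.45 229.78] [5.25 8.  ]
```

Request:
{"fn": "move_arm", "kwargs": {"rows": [[0, 0, 0, 0, 0, 0, -0.65], [0, 0, 0, 0, 0, 0, -0.66], [0, 0, 0, 0, 0, 0, -0.67], [0, 0, 0, 0, 0, 0, -0.68], [0, 0, 0, 0, 0, 0, -0.68], [0, 0, 0, 0, 0, 0, -0.68], [0, 0, 0, 0, 0, 0, -0.68]]}}

```text
time: 30.7
tool_pos: [0.4248, -0.4186, 0.4531]
tool_rot: [0.001, 0.707, 0.707, -0.002]
contact_force: [-0.6, 0.7, -1.9]
gripper_width: 0.162
grasp_force: 6.6
```

```bash
cat >> m.py <<'E'
A=np.mean([grab('side')['img'].astype(float) for _ in range(4)],0)
C=A[215:250,175:220].clip(0,255).astype(np.uint8);cv2.imwrite('pics/c7.png',cv2.resize(C,None,fx=16,fy=16,interpolation=cv2.INTER_CUBIC))
w=np.clip(A[...,2]-A[...,0]-20,0,None)
for v in range(222,242):
    r=w[v,185:206];print(v,r.astype(int), round((r*np.arange(185,206)).sum()/max(r.sum(),1),2))
E
python3 m.py
```

```text
6.555696465075016 0.16198854537024382 [ 0.42480418 -0.41860481  0.453062  ]
blob 1492 [193.65 229.86] [3.75  8.125]
blob 1474 [193.64 229.81] [3.625 7.875]
222 [10  9  8  9 10  7  0  0  2  9  9  8 11  7  1  0  0  1  9  9 10] 194.37
223 [ 7  9  9  9  8  7  0  0  4 10 11  9 10  8  4  0  0  0  9 10  9] 194.5
224 [ 8  9  8 10  9  9  2  0  0  6  8  8  8  8  2  0  0  0  3  7  9] 193.51
225 [ 8  9  8  8 10  7  0  0  0  2  5  7  7  8  6  0  0  0  2  8 11] 193.97
226 [ 7  8  6  9  8  7  0  0  7 16 13  8  9  8  7  0  0  0  2 10  8] 194.14
227 [ 6  8  8 10  9  7  4 20 53 59 34 13  8  8  6  0  0  0  0  3  5] 193.3
228 [  9  10   9   8   7   5   5  41 101 105  52   6   0   0   0   0   0   0
   0   0   0] 192.7
229 [  5   6   4   4   1   0   0  44 116 124  62   0   0   0   0   0   0   0
   0   0   0] 193.17
230 [  0   0   0   0   0   0   0  43 109 117  55   0   0   0   0   0   0   0
   0   0   0] 193.57
231 [ 0  0  0  0  0  0  0 35 94 95 43  1  0  0  0  0  0  0  0  0  0] 193.57
232 [ 0  0  0  0  0  0  0 20 63 65 35  8  0  0  0  0  0  0  0  0  0] 193.73
233 [ 0  0  0  1  0  2  2 11 33 44 31 12  0  0  0  0  0  0  0  0  0] 193.85
234 [ 7 10  9  9  9  8  8 12 27 33 21  0  0  0  0  0  0  0  0  0  0] 191.42
235 [ 7  9 10  8  9 10  8 13 19 31 13  0  0  0  0  0  0  0  0  0  0] 191.07
236 [ 8  8 10 10  9  7  8 10 15 30 12  0  0  0  0  0  0  0  0  0  0] 190.92
237 [ 6 10 10 10 11  9 10  9 17 20  6  0  0  0  0  0  0  0  0  0  0] 190.49
238 [12  9  9  8  9  8  8  9  7  0  0  0  0  0  0  0  0  0  0  0  0] 188.74
239 [ 9 10 10  9  8  9 10 10  2  0  0  1  6  0  0  0  0  0  0  0  0] 189.4
240 [ 8 10  9  7 10 10 11 10  5  0  0  4  8  2  0  0  0  0  0  0  0] 190.16
241 [ 9 11  9 10 11  9  9  9  4  0  0  0  9  9  1  0  0  0  0  0  0] 190.5
```

View pics/c7.png

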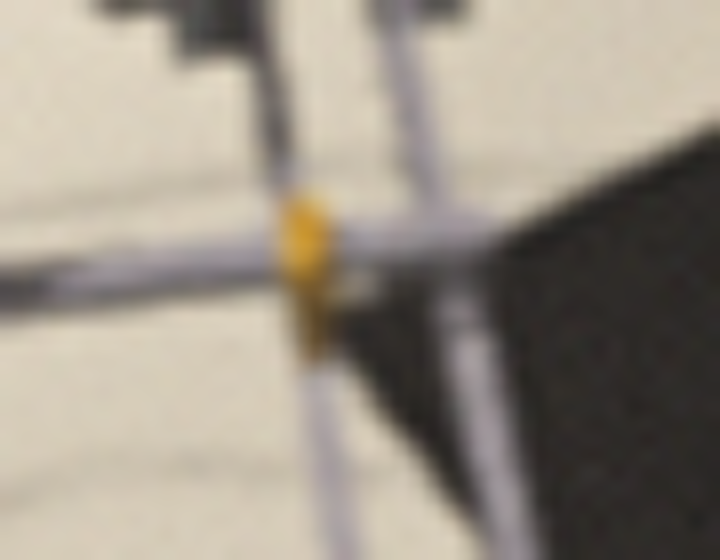

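The crop shows the pin (about (315,330)) directly in front of the collar (about (305,240)). I'll check the offset numerically from the predicted perspective.

Run:
```python
from h import *
b=grab('side');zu=.448;c=onplane(b,193.56,229.6,zu+.015);a=np.radians(-3.9)
x=np.array([np.sin(a),-np.cos(a),0]);y=np.array([np.cos(a),np.sin(a),0]);print(c)
for z in(.010,.012,.014):
    q=c+.005*x;q[2]=zu+z;p0=proj(b,q);p1=proj(b,q+.001*y);print(z,p0.round(2),'px per mm',(p1-p0).round(2))
```

```text
[ 0.41981594 -0.47313836  0.463     ]
0.01 [194.14 234.91] px per mm [ 0.76 -0.09]
0.012 [193.99 233.97] px per mm [ 0.76 -0.09]
0.014 [193.85 233.03] px per mm [ 0.76 -0.09]
```

Request:
{"fn": "move_arm", "kwargs": {"rows": [[0.7, 0.3, 0, 0, 0, 0, -0.683], [1.5, 0.6, 0, 0, 0, 0, -0.683], [2, 0.8, 0, 0, 0, 0, -0.683], [2, 0.8, 0, 0, 0, 0, -0.683], [2, 0.8, 0, 0, 0, 0, -0.683], [2, 0.8, 0, 0, 0, 0, -0.683], [2, 0.8, 0, 0, 0, 0, -0.683], [2, 0.8, 0, 0, 0, 0, -0.683], [2, 0.8, 0, 0, 0, 0, -0.683], [2, 0.8, 0, 0, 0, 0, -0.683], [2, 0.8, 0, 0, 0, 0, -0.683], [2, 0.8, 0, 0, 0, 0, -0.683], [2, 0.8, 0, 0, 0, 0, -0.683], [2, 0.8, 0, 0, 0, 0, -0.683], [2, 0.8, 0, 0, 0, 0, -0.683], [2, 0.8, 0, 0, 0, 0, -0.683], [2, 0.8, 0, 0, 0, 0, -0.683], [1.3, 0.4, 0, 0, 0, 0, -0.683], [0.7, 0.2, 0, 0, 0, 0, -0.683], [0, 0, 0, 0, 0, 0, -0.683]]}}

```text
time: 32.72
tool_pos: [0.5595, -0.0748, 0.4516]
tool_rot: [0.001, 0.706, 0.708, -0.002]
contact_force: [0.0, 1.2, -0.4]
gripper_width: 0.164
grasp_force: 6.5
```

Request:
{"fn": "move_arm", "kwargs": {"rows": [[0, 0, 0.7, 0, 0, 0, -0.683], [0, 0, 1.5, 0, 0, 0, -0.683], [0, 0, 2, 0, 0, 0, -0.683], [0, 0, 2, 0, 0, 0, -0.683], [0, 0, 2, 0, 0, 0, -0.683], [0, 0, 2, 0, 0, 0, -0.683], [0, 0, 2, 0, 0, 0, -0.683], [0, 0, 2, 0, 0, 0, -0.683], [0, 0, 2, 0, 0, 0, -0.683], [0, 0, 2, 0, 0, 0, -0.683], [0, 0, 2, 0, 0, 0, -0.683], [0, 0, 2, 0, 0, 0, -0.683], [0, 0, 2, 0, 0, 0, -0.683], [0, 0, 1.3, 0, 0, 0, -0.683], [0, 0, 0.7, 0, 0, 0, -0.683], [0, 0, 0, 0, 0, 0, -0.683], [0, 0, 0, 0, 0, 0, -0.683]]}}

```text
time: 34.13
tool_pos: [0.5592, -0.078, 0.1899]
tool_rot: [0.001, 0.707, 0.707, -0.002]
contact_force: [-0.1, 0.3, -0.6]
gripper_width: 0.162
grasp_force: 6.5
```

Run:
```python
from h import *
delta([.558,-.0765,.092],frame(-np.pi/2,0))
a=grab('top');m=bmask(a,(285,175,45,50),80);e=cv2.minEnclosingCircle(max(cv2.findContours(m,0,1)[0],key=len));print(e)
```

```text
t 34.13 pos [ 0.5592 -0.078   0.1899] j [-0.27 -0.05  1.81 -0.    1.37 -0.27] w 0.1623 f 6.52
shift now-axes cm [ 0.19 -0.11  9.79] shift target-axes [ 0.15 -0.12  9.79] rotvec deg [-0.06  0.24  0.02]
((306.0, 199.5), 26.856197357177734)
```

Request:
{"fn": "move_arm", "kwargs": {"rows": [[0, 0, 0.6, 0, 0, 0, -0.683], [0, 0, 1.2, 0, 0, 0, -0.683], [0, 0, 1.4, 0, 0, 0, -0.683], [0.1, -0.1, 1.4, 0, 0, 0, -0.683], [0.1, 0, 1.4, 0, 0, 0, -0.683], [0, 0, 1.4, 0, 0, 0, -0.683], [0, 0, 1.2, 0, 0, 0, -0.683], [0, 0, 0.8, 0, 0, 0, -0.683], [0, 0, 0.4, 0, 0, 0, -0.683], [0, 0, 0, 0, 0, 0, -0.683], [0, 0, 0, 0, 0, 0, -0.683], [0, 0, 0, 0, 0, 0, -0.683]]}}

```text
time: 35.18
tool_pos: [0.5586, -0.0761, 0.0924]
tool_rot: [0.002, 0.707, 0.707, -0.002]
contact_force: [0.5, 0.2, -0.7]
gripper_width: 0.159
grasp_force: 6.5
```

Run:
```python
from h import *
s=manip.state();delta([.558,-.0765,.092],frame(-np.pi/2,0));p=s['tool_pos']
b=grab('side');zu=p[2]-.005;q=p+[-.005,-.056,.009];pr=proj(b,q);print('pred brass',pr)
for o in pincollar(b,pr,zu)[:4]: print('brass at',onplane(b,*o[1],zu+.014),'rel',onplane(b,*o[1],zu+.014)-p)
np.set_printoptions(linewidth=220)
t=proj(b,p+[.000,-.094,0]);print('tips pred',t,'rim centre',proj(b,[.5597,-.1705,.066]))
u,v=t.round().astype(int);print(b['img'][v-8:v+8,u-16:u+17].max(2))
```

```text
t 35.18 pos [ 0.5586 -0.0761  0.0924] j [-0.27  0.06  1.88 -0.    1.2  -0.26] w 0.159 f 6.52
shift now-axes cm [-0.04 -0.06  0.04] shift target-axes [-0.04 -0.06  0.04] rotvec deg [0.01 0.26 0.05]
pred brass [243.6314598  207.17194781]
blob 385 [243.69 206.72] [2.25  3.625]
brass at [ 0.55409475 -0.13065702  0.10142883] rel [-0.00454048 -0.05452125  0.009     ]
tips pred [248.72414222 220.35016202] rim centre [249.19498571 227.06430912]
[[116 159 196 207 201 191 161 120  78  68  87 114  98  53  50  90 126 118  66  44  44  41  45  47  49  47  48  44  50  95 166 199 209]
 [124 154 187 184 161 118  81  51  41  43  73 123 120  70  42  70 112 120  74  41  49  43  47  46  43  41  48  42  40  52 106 168 200]
 [118 134 141 113  87  52  43  38  37  43  60 115 120  74  47  46  93 112  91  53  40  51  49  41  43  43  43  47  39  41  57 108 165]
 [ 96  74  72  55  40  46  44  45  41  44  55  91 111  91  51  45  84 127 111  65  39  45  42  44  50  42  46  48  48  49  45  63 107]
 [ 58  33  38  35  40  42  44  40  40  38  49  88 118 114  60  37  68 110 118  73  48  45  51  48  40  45  49  48  47  
[... 801 characters left out ...]
 41  42  39  45  46  50]
 [ 41  36  39  36  35  40  76 112 113  85  75  81  77  79  80  85  82  83  84  74  75  77  84  97  98  85  56  44  38  44  48  44  48]
 [ 43  33  43  30  37  61 107 131 100  76  75  82  79  75  85  83  81  78  84  82  84  77  78  76  94  99  73  47  38  42  43  41  48]
 [ 34  38  36  30  38  68 108 112  91  75  79  82  81  79  80  79  91  80  71  80  76  76  77  78  95 106  87  48  45  46  42  49  46]
 [ 37  37  38  32  46  85 107 100  89  79  81  78  81  79  82  83  78  81  79  70  77  79  76  76  84 118 109  62  36  44  45  42  43]
 [ 34  32  35  40  51  94 110 102  80  75  77  79  80  82  77  79  83  77  77  78  83  81  79  74  84 115 114  64  40  42  43  49  41]]
```

Request:
{"fn": "move_arm", "kwargs": {"rows": [[0, 0, 0, 0, 0, 0, -0.683], [0, 0, 0, 0, 0, 0, -0.683], [0, 0, 0, 0, 0, 0, -0.683], [0, 0, 0, 0, 0, 0, -0.683], [0, 0, 0, 0, 0, 0, -0.683], [0, 0, 0, 0, 0, 0, -0.683]]}}

```text
time: 35.73
tool_pos: [0.5579, -0.0759, 0.0915]
tool_rot: [0.001, 0.707, 0.707, -0.002]
contact_force: [0.6, -0.1, -0.0]
gripper_width: 0.16
grasp_force: 6.5
```

```bash
python3 -c "
from h import *
print(manip.state()['grasp_force'],manip.job_done())"
```

```text
the job is handed in; nothing more can be done
6.515797600150108 None
```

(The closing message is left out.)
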